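Blow off a gear wheel with the air valve held half open

ROBOT

A 7-joint arm with a two-finger parallel gripper is mounted at the origin on the work surface. World frame = base frame: x ahead of the robot, y to its left, z up, the work surface at z = 0. Lengths are in m, angles in rad, forces in N, time in s.
With the tool pointing down it reaches from about 0.4 to 0.85 m from the base axis. Payload 10.4 kg.
Tool frame: the origin (TCP) lies at the very end of the fingers, on their centre line; the grasp point (between the pads) lies 19 mm behind it; z points along the fingers, y is the line along which they close (so a half turn about z gives the same grasp; the last joint's range is limited). The gripper opens to 87 mm and grips with 3 to 60 N. Pads are 19 mm wide; open, the fingers measure 117 mm over their backs; the gripper's body (75 mm by 190 mm) begins 51 mm behind the grasp point.
Start: joints at [-1.253, 0.332, -0.065, 1.46, 0.022, 1.35, -0.088], TCP at [0.209, 0.589, 0.223] pointing down, gripper open.
Joint ranges: [-2.6, 2.6], [-0.5, 2.12], [-1.47, 1.34], [0.16, 2.42], [-1.27, 4.41], [0.06, 2.06], [-2.6, 2.6]. Speed limits (rad/s): [2.22, 2.22, 2.79, 2.79, 3.14, 3.14, 3.14].

INTERFACE

Orientations are given as a unit quaternion [x, y, z, w].
In Python, from bench import r gives the robot as it stands.
- The arm moves only by the shell command python3 -m crank 'ROWS' [FORCE]. ROWS is JSON, a list that holds one entry, the list of rows, each a list of 5 numbers: the shift along the tool's x, y, z in mm, then the turn about the tool's z in degrees, then the opening, from -1 (shut) to 1 (fully open). A call has 1 to 20 rows; each row is the pose to reach, as a shift and turn from the pose commanded when the call began, along the tool's axes at that moment; what a row does not reach only later rows make up. A row lasts 1/10 s, in which the tool goes at most 50 mm and 8.59 degrees, less where a joint would pass 70% of its speed; a pose out of reach is approached as far as the arm can. A call with a gripper value outside its range is refused whole. The fingers move at their own pace and stop on an object; FORCE is the grip in N (left out, the last holds). Time passes only in rows, so rows that repeat a pose let the fingers close. It gives the time, the measured TCP pose, the force, the opening and the grip force at its end, in the units of the state.
- r.read_state(): the state, without advancing time (a new reading comes with each control period).
- r.camera(name): name is "scene" or "side" or "wrist"; returns a dict with "image" (384x512x3 uint8, red, green, blue), "vfov" (degrees; the focal length in pixels is half the picture's height over the tangent of half this angle, whatever the lens; pixels are square), "cx", "cy" (the principal point, pixels), "eye" and "attitude" of the camera in the world. Camera axes: x right, y down, z forward; pixel columns grow to the right and rows downward; lengths in m; the calibration is good to about 2 mm. A picture is of the moment at which its call begins. There is no depth.
- r.close_job(): hands the job in; it is judged then, once.
The state is a dict: "time": time; "joint_positions": joint angles; "joint_vel": joint speeds; "joint_torque": joint torques, N m; "ee_pos": TCP position; "eef_rot": TCP orientation; "ft_force": force on the tool from outside, world axes, zero at the start; "torque": the same for the moment, N m; "width": finger opening in m; "grip_force": force on a finger pad.
Only numpy, scipy, OpenCV 4.12 (cv2) and the standard library are available. Lean on these libraries where they do the work, as an engineer would, in place of code of your own. Each camera call takes 0.05 s, during which the arm holds its last target. There are 200 camera calls.

TASK

Lift the hinged tray by its front handle until it is tilted about 40 degrees and keep it there for two seconds, so that the gear wheel slides down to the far wall under the air nozzles, then lower the tray gently until it lies level again. Then press the air valve's sprung lever half-way down, never as far as full blast, and keep holding it there: the job finishes with you still holding the lever at half-way. Leave the pump button and everything else on the bench alone.

Things in the scene. Friction and masses are not known exactly. Their poses are not given: they have to be found in the camera images.
- tray (a joint): tilt of the open sheet-metal tray on the blow-off stand (rad): 0 = level on its rubber rests, grows as the front handle is lifted, stop at 0.96. Nothing sprung: the tray (0.45 kg) falls back level by its own weight if let go. The tray is 180 mm long from its front wall to its far wall, 120 mm wide, walls 40 mm high and 4 mm thick, floor 4 mm thick; its underside is 45 mm above the bench when level. Lifting the handle takes about 3 to 4 N
- tray_hinge (a point): point in the middle of the tray's hinge line, at the level of the tray's underside, 5 mm beyond the outer face of the far wall, 45 mm above the bench. Its axes turn with the tray: x runs from the handle to the hinge (away from the robot), y along the hinge, z up out of the tray
- tray_handle (a point): middle of the round handle bar (10 mm thick, 90 mm long, parallel to the hinge) on the tray side nearest the robot; 235 mm from the hinge along the tray, 30 mm above it, so 75 mm above the bench when level; moves with the tray, axes as tray_hinge. 45 mm clear between bar and tray wall (open the gripper only about 45 mm). Bench clear below; only flat tools under 35 mm high lie nearer the robot
- tray_end (a point): point on the tray's inner floor at the foot of the far wall, middle of its width; moves with the tray, same axes as tray_hinge. Three fixed brass air nozzles on a post beyond the hinge (180 mm high) point at the floor in front of it
- gear_center (a point): centre of the steel gear wheel lying loose and flat in the tray (54 mm across, 18 mm high, 0.2 kg, slippery: on the tray it slides by itself down slopes over about 20 degrees); at the start it lies near the tray's front wall. Touching the far wall it is 27 mm in front of tray_end
- valve: fixed air valve: steel foot plate 190 x 80 mm, brass block and a lever on top, about 110 mm high; stands to one side of the stand (left or right varies). Origin under the plate's centre; x along the lever, away from its pad (pad nearest the robot), z up. A small upright plate beside the lever has three black marks: lever at rest, half-way, and fully down
- lever (a joint): how far the sprung valve lever is pressed (rad): 0 = released, 0.25 = half-way, 0.5 = fully down. Springs back when let go; pushing on the pad takes about 4 N to start, 9 N at half-way, 14 N fully down
- lever_pad (a point): middle of the top face of the lever's flat black pad (46 mm long, 36 mm wide), 115 mm from the lever's hinge, about 104 mm above the bench at rest, where it slopes up towards the robot by 0.35 rad; half-way down it is 29 mm lower (slope 0.10 rad) and 6 mm nearer the robot. It moves with the lever
- lever_hinge (a point): middle of the lever's hinge, 60 mm above the bench, beyond the pad
- pump_top (a point): centre of the top of a fixed grey box 120 x 80 x 60 mm with a round black push button (the wash pump) on it; stands on the other side of the stand from the air valve. Leave alone
- pump_button (a joint): how far that push button is pressed (m), 0 = released; leave alone
- spanner: steel spanner lying near the robot; loose, leave alone
- screwdriver: screwdriver with a black handle, lying near the robot; loose, leave alone
- oil_bottle: grey plastic bottle 64 mm across, 180 mm tall; loose, leave alone; origin at its underside
- bolt_jar: glass jar 70 mm across, 90 mm tall; loose, leave alone; origin at its underside
- mug: white mug 80 mm across, 90 mm tall; loose, leave alone; origin at its underside
- propeller: three-bladed aluminium boat propeller about 145 mm across, 55 mm tall; loose, leave alone; origin at its underside
- plug_box: cardboard box 90 x 60 x 50 mm; loose, leave alone; origin at its underside

How it is judged:
On the way, in this order (a step that is already met when the one before it is completed fails the run):
1. the tray is kept tilted between 30 and 50 degrees for 1.5 s (value of joint tray between 0.52 and 0.87 rad), for 1.5 s.
2. the tray is level again with the gear at its far wall (value of joint tray below 0.04 rad and x of gear_center in the frame of tray_end between -0.042 and 0 m and y of gear_center in the frame of tray_end between -0.05 and 0.05 m and z of gear_center in the frame of tray_end between 0 and 0.02 m), for 0.2 s.
3. the lever is held half-way down (value of joint lever between 0.17 and 0.33 rad), for 1 s.
At the end, for the whole second after the job is handed in: The fingers are still pressing the lever (over 3 N) and it stands still at half-way (0.17 to 0.33 rad of 0.5); the tray is level (under 0.04 rad) with the gear flat in it, against the far wall within 15 mm; the pump button is not pressed (all of step 2 and all of step 3 and velocity of joint lever between -0.1 and 0.1 rad/s and contact force between the fingers and valve above 3 N and value of joint pump_button below 0.002 m); the arm keeps its last pose, push and grip.
It fails at once if the lever is pressed to full blast (over 0.43 rad) (value of joint lever above 0.43 rad).
It fails at once if the tray is dropped (falls faster than 2.5 rad/s) (velocity of joint tray below -2.5 rad/s).
It fails at once if the pump button is pressed (value of joint pump_button above 0.003 m).
It fails at once if something else on the bench is moved by over 30 mm (distance of any of spanner, screwdriver, oil_bottle, bolt_jar, mug, propeller, plug_box from where it was at the start of the episode above 0.03 m).
It also fails if it takes over 58 s, if anything falls off the work surface, if the arm or the gripper's body presses on something with over 40 N, if the wrist force passes 120 N, or if a joint passes its speed limit or range.

## Working session

There is one attempt and no reset: what is moved stays moved. The work goes in short steps, Python scripts to look and compute and a shell command to move; the robot and the scene stay as the last step left them, time stands still between calls to the robot, and variables do not carry over. Pictures are saved under pics/ and viewed, at most 10 in all, crops included, and the job is handed in when it is done.

```bash
ls; mkdir -p pics
python3 - <<'E'
from bench import r
import cv2,numpy as np
s=r.read_state(); print({k:np.round(v,3).tolist() for k,v in s.items()})
for n in("scene","side","wrist"):
    c=r.camera(n); cv2.imwrite(f"pics/{n}0.png",c["image"][:,:,::-1]); print(n,c["vfov"],c["cx"],c["cy"],np.round(c["eye"],3),c["attitude"])
E
```

```text
pics
{'time': 0.0, 'joint_positions': [-1.253, 0.333, -0.065, 1.461, 0.022, 1.35, -0.089], 'joint_vel': [-0.002, -0.0, -0.001, 0.002, 0.001, 0.0, 0.0], 'joint_torque': [0.001, -62.326, 0.025, -38.99, -0.061, 0.04, 0.0], 'ee_pos': [0.209, 0.589, 0.222], 'eef_rot': [0.17, 0.986, -0.001, -0.0], 'ft_force': [0.468, 0.476, 0.312], 'torque': [0.018, -0.044, -0.032], 'grip_force': 0.0, 'width': 0.087}
scene 50.38560497418647 251.87690944649498 192.277514693162 [ 1.282 -0.619  1.37 ] [ 0.84930293  0.41493985 -0.13464437 -0.29728832]
side 51.2821397337003 250.12949129124232 192.18426835760843 [-0.015 -0.834  1.213] [ 0.90215338 -0.24567847  0.10179672 -0.33970397]
wrist 60.552546968498866 259.11273448628145 188.14792105797852 [0.136 0.614 0.384] [0.80850602 0.57092937 0.08184795 0.11686996]
```

View pics/scene0.png

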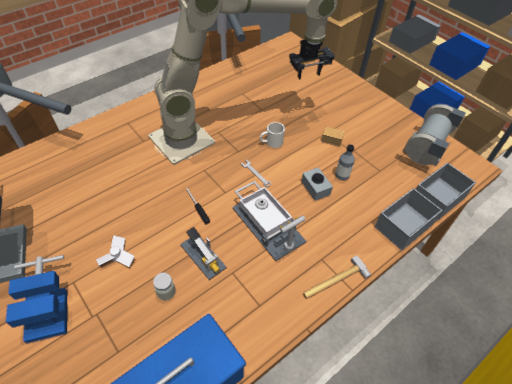

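View pics/side0.png

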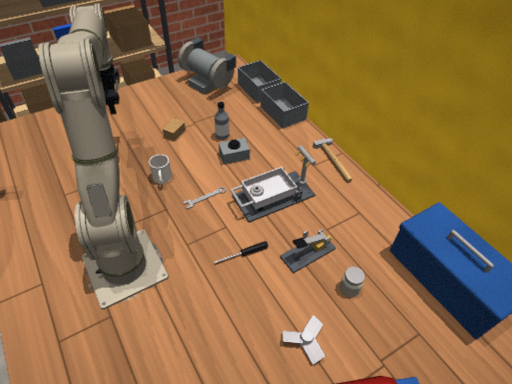

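The scene shows the tray near (267,212) in scene and (270,190) in side. The valve is at scene (203,250) and side (308,248), the pump box is on the left of the stand, and the spanner and screwdriver lie in front of the handle. I'll zoom in on both.

```bash
cat > h.py <<'E'
import numpy as np,cv2
from scipy.spatial.transform import Rotation as R
def ray(c,uv):
    f=192/np.tan(np.radians(c["vfov"]/2)); d=np.array([(uv[0]-c["cx"])/f,(uv[1]-c["cy"])/f,1.])
    return np.array(c["eye"]),R.from_quat(c["attitude"]).apply(d/np.linalg.norm(d))
def plane(c,uv,z):
    e,d=ray(c,uv); return e+d*(z-e[2])/d[2]
def proj(c,p):
    f=192/np.tan(np.radians(c["vfov"]/2)); q=R.from_quat(c["attitude"]).inv().apply(np.array(p)-c["eye"])
    return c["cx"]+f*q[0]/q[2],c["cy"]+f*q[1]/q[2]
def tri(c1,a,c2,b):
    e1,d1=ray(c1,a);e2,d2=ray(c2,b); t=np.linalg.lstsq(np.c_[d1,-d2],e2-e1,rcond=None)[0]
    p,q=e1+t[0]*d1,e2+t[1]*d2; return (p+q)/2,np.linalg.norm(p-q)
def crop(img,x,y,w,h,k,name):
    cv2.imwrite(name,cv2.resize(img[y:y+h,x:x+w,::-1],None,fx=k,fy=k,interpolation=cv2.INTER_CUBIC))
E
python3 - <<'E'
import cv2
from h import crop
a=cv2.imread("pics/scene0.png")[:,:,::-1];b=cv2.imread("pics/side0.png")[:,:,::-1]
crop(a,175,170,133,110,6,"pics/sc1.png");crop(b,220,150,120,120,5,"pics/si1.png")
E
```

```text
(no output)
```

View pics/sc1.png

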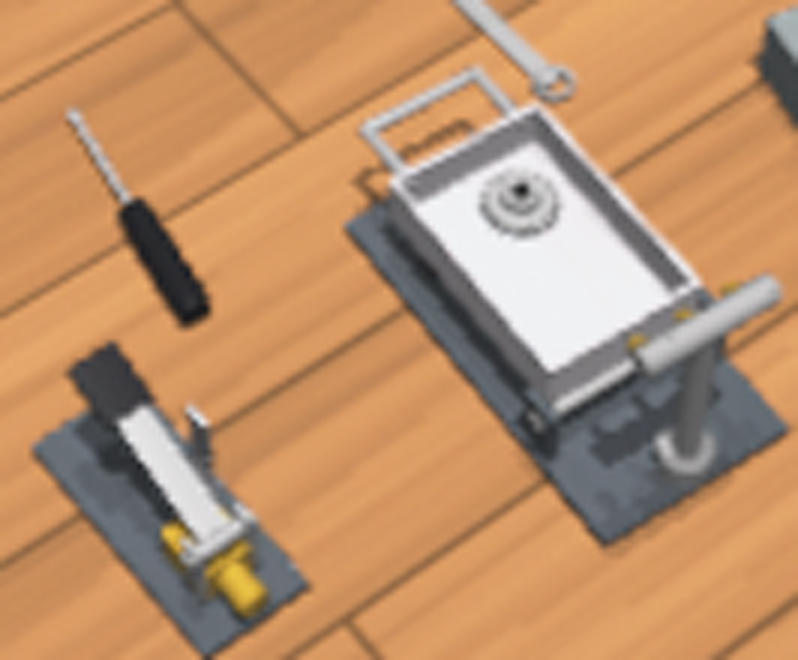

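View pics/si1.png

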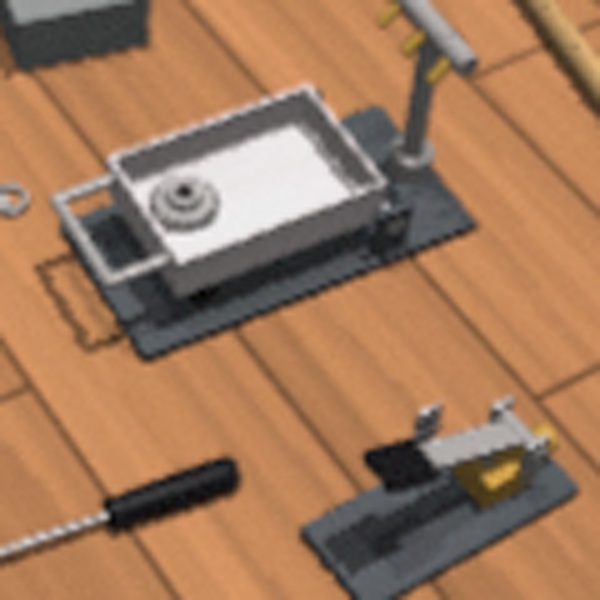

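The scene crop shows the handle bar from crop (365,130) to (475,72). The side crop shows it from (57,200) to (105,278). The pad centre is about (112,382) in scene and (398,463) in side, and the valve plate corners are visible too.

Run:
```python
from bench import r
from h import *
S,D=r.camera("scene"),r.camera("side")
s=lambda x,y:((x+.5)/6-.5+175,(y+.5)/6-.5+170)
d=lambda x,y:((x+.5)/5-.5+220,(y+.5)/5-.5+150)
np.set_printoptions(precision=4,suppress=True)
for n,a,b in [("barR",(368,130),(105,276)),("barL",(475,72),(58,200)),("pad",(112,382),(398,463)),("rimFR",(397,183),(172,260)),("rimFL",(540,105),(112,160)),("rimBR",(548,385),(385,183)),("rimBL",(700,288),(313,88)),("gear",(521,190),(184,190)),("plNR",(35,450),None),("plFR",(208,655),None),("plFL",(310,588),None)]:
    if b: print(n,*tri(S,s(*a),D,d(*b)))
    else: print(n,plane(S,s(*a),0.008))
for n,b in [("NR",(303,535)),("nearR",(360,600)),("FR",(578,490))]: print("side",n,plane(D,d(*b),0.008))
for n,b in [("barR",(105,276)),("barL",(58,200))]: print(n,plane(D,d(*b),.075))
for n,b in [("barR",(368,130)),("barL",(475,72))]: print(n,plane(S,s(*b),.075))
for n,b in [("tip",(72,115)),("handleend",(195,320)),("spanner near tray",(560,90))]: print(n,plane(S,s(*b),.01))
print("pad S",plane(S,s(112,382),.104),"D",plane(D,d(398,463),.104))
```

```text
barR [ 0.4553 -0.0177  0.0764] 0.004637721034489424
barL [0.4614 0.0677 0.0775] 0.0002976226448887688
pad [ 0.5338 -0.2724  0.1013] 0.00021484198043211978
rimFR [ 0.5047 -0.031   0.0795] 0.003985558240396663
rimFL [0.5152 0.0799 0.0836] 0.002833115412910277
rimBR [ 0.6862 -0.0498  0.0802] 0.008394227490314765
rimBL [0.6934 0.0661 0.0847] 0.0014556761321338472
gear [0.5541 0.0338 0.0694] 0.0010608894159822074
plNR [ 0.4918 -0.3141  0.008 ]
plFR [ 0.6774 -0.3081  0.008 ]
plFL [ 0.6788 -0.2328  0.008 ]
side NR [ 0.4861 -0.2413  0.008 ]
side nearR [ 0.491  -0.3047  0.008 ]
side FR [ 0.6785 -0.3096  0.008 ]
barR [ 0.4559 -0.0139  0.075 ]
barL [0.4625 0.0695 0.075 ]
barR [ 0.4556 -0.0195  0.075 ]
barL [0.4598 0.0692 0.075 ]
tip [ 0.276  -0.1476  0.01  ]
handleend [ 0.4729 -0.1773  0.01  ]
spanner near tray [0.4687 0.1417 0.01  ]
pad S [ 0.5354 -0.2732  0.104 ] D [ 0.5325 -0.2736  0.104 ]
```

```bash
cat >> h.py <<'E'
def delta(s,xyz,yaw=None):
    "shift in tool axes (mm) and turn about tool z (deg) so that tool y points along yaw (rad, mod pi)"
    q=R.from_quat(s["eef_rot"]); m=q.as_matrix(); d=m.T@(np.array(xyz)-s["ee_pos"])*1e3
    t=0
    if yaw is not None:
        g=m.T@np.array([np.cos(yaw),np.sin(yaw),0]); t=np.degrees(np.arctan2(-g[0],g[1])); t=(t+90)%180-90
    return np.round(d,1),round(t,1)
E
python3 - <<'E'
from bench import r
from h import *
s=r.read_state(); print(delta(s,[.4585,.026,.222],-.08), delta(s,[.4585,.026,.140],-.08))
E
```

```text
(array([-423.4, -447.1,    0.5]), np.float64(75.1)) (array([-423.4, -447. ,   82.5]), np.float64(75.1))
```

```bash
python3 -m crank '[[[-13,-13,0,2,0.05],[-34,-36,0,6,0.05],[-63,-67,0,11,0.05],[-93,-98,0,16,0.05],[-123,-130,0,22,0.05],[-152,-161,0,27,0.05],[-182,-192,0,32,0.05],[-212,-224,0,38,0.05],[-241,-255,0,43,0.05],[-271,-286,0,48,0.05],[-301,-317,0,53,0.05],[-330,-349,0,58,0.05],[-360,-380,0,64,0.05],[-390,-411,0,69,0.05],[-411,-434,0,73,0.05],[-423,-447,0,75,0.05],[-423,-447,0,75,0.05],[-423,-447,0,75,0.05],[-423,-447,0,75,0.05]]]' 20
python3 - <<'E'
from bench import r
from h import *
c=r.camera("wrist"); crop(c["image"],0,0,512,384,1,"pics/w1.png")
s=r.read_state(); print(s["joint_positions"],s["ft_force"],delta(s,[.4585,.026,.056],-.08)); print(proj(c,[.4585,.026,.075]))
E
```

```text
time: 2.15
ee_pos: [0.4578, 0.028, 0.2224]
eef_rot: [0.733, 0.68, -0.0, -0.0]
ft_force: [0.6, 0.0, -0.6]
width: 0.0457
grip_force: 0.0
[-0.67377168 -0.06857892  0.49754069  1.9011216   0.03357769  1.30110226
 -0.2620643 ] [-0.02621115  0.51803838  0.79127817] (array([ -1.9,   0.9, 166.4]), np.float64(0.2))
(np.float64(260.1343802840435), np.float64(175.92140048643103))
```

View pics/w1.png

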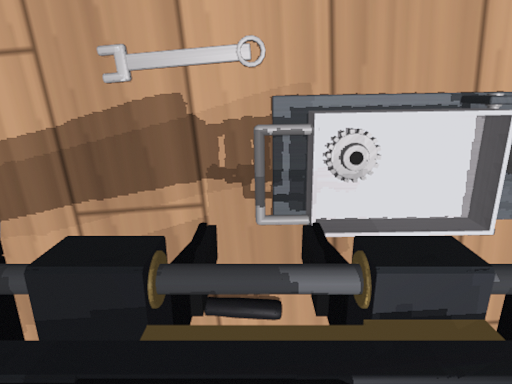

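The wrist view shows the bar at column 261 and rows 130–220, with its centre at (261,175). I predicted (260,176), so the estimate holds and the tray is square to the gripper. I'll descend and grip.

```bash
python3 -m crank '[[[0,1,10,0,0.05],[-1,1,35,0,0.05],[-2,1,65,0,0.05],[-2,1,95,0,0.05],[-2,1,125,0,0.05],[-2,1,150,0,0.05],[-2,1,162,0,0.05],[-2,1,166,0,0.05],[-2,1,166,0,0.05],[-2,1,166,0,-0.5],[-2,1,166,0,-1],[-2,1,166,0,-1],[-2,1,166,0,-1],[-2,1,166,0,-1],[-2,1,166,0,-1],[-2,1,166,0,-1]]]' 20
python3 - <<'E'
from bench import r
from h import *
s=r.read_state(); print(np.round(s["ft_force"],2),np.round(s["torque"],3))
hx=np.array([.4585,.026])+.235*np.array([np.cos(.08),-np.sin(.08)]); u=np.array([np.cos(.08),-np.sin(.08)])
for th in range(0,46,5):
    a=np.arctan2(.03,.235)+np.radians(th); ra=np.hypot(.03,.235); print(th,"fwd",round(1e3*(.235-ra*np.cos(a)),1),"up",round(1e3*(ra*np.sin(a)-.03),1))
print(R.from_quat(s["eef_rot"]).as_matrix().round(3))
E
```

```text
time: 3.8
ee_pos: [0.4578, 0.0245, 0.0564]
eef_rot: [0.734, 0.679, -0.001, -0.001]
ft_force: [-7.5, 1.0, 6.5]
width: 0.009
grip_force: 20.0
[-7.52  1.04  6.54] [-0.011  1.542  0.068]
0 fwd -0.0 up 0.0
5 fwd 3.5 up 20.4
10 fwd 8.8 up 40.4
15 fwd 15.8 up 59.8
20 fwd 24.4 up 78.6
25 fwd 34.7 up 96.5
30 fwd 46.5 up 113.5
35 fwd 59.7 up 129.4
40 fwd 74.3 up 144.0
45 fwd 90.0 up 157.4
[[ 0.079  0.997 -0.003]
 [ 0.997 -0.079  0.   ]
 [ 0.    -0.003 -1.   ]]
```

```bash
python3 -m crank '[[[0,0,-4,0,-1],[0,1,-12,0,-1],[0,3,-20,0,-1],[0,5,-28,0,-1],[0,7,-36,0,-1],[0,9,-40,0,-1],[0,9,-40,0,-1]]]'
```

```text
time: 4.5
ee_pos: [0.4663, 0.0239, 0.0968]
eef_rot: [0.734, 0.679, -0.001, -0.002]
ft_force: [-10.8, 1.4, 0.3]
width: 0.009
grip_force: 20.0
```

```bash
python3 -m crank '[[[0,2,-8,0,-1],[0,5,-20,0,-1],[0,10,-30,0,-1],[0,14,-39,0,-1],[0,19,-48,0,-1],[0,25,-57,0,-1],[0,30,-66,0,-1],[0,36,-74,0,-1],[0,42,-82,0,-1],[0,49,-90,0,-1],[0,56,-97,0,-1],[0,64,-104,0,-1],[0,64,-104,0,-1]]]'
python3 - <<'E'
from bench import r
from h import *
c=r.camera("side"); crop(c["image"],200,90,150,125,4,"pics/t1.png")
E
```

```text
time: 5.8
ee_pos: [0.532, 0.0196, 0.2033]
eef_rot: [0.734, 0.679, 0.001, -0.001]
ft_force: [-14.3, 4.7, 13.8]
width: 0.0093
grip_force: 20.1
```

View pics/t1.png

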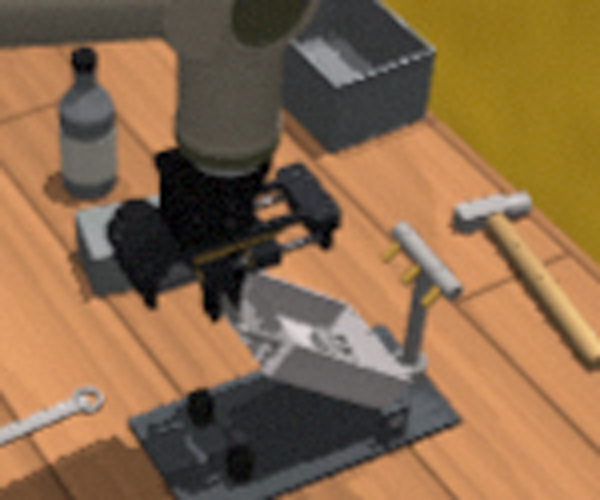

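The tray is tilted about 40°, and the gear appears to have slid to the far wall, around crop (345,345). I'll hold for two seconds and ease the radial load by backing off slightly.

```bash
python3 -m crank '[[[0,-1,-1,0,-1],[0,-1,-1,0,-1],[0,-1,-1,0,-1],[0,-1,-1,0,-1],[0,-1,-1,0,-1],[0,-1,-1,0,-1],[0,-1,-1,0,-1],[0,-1,-1,0,-1],[0,-1,-1,0,-1],[0,-1,-1,0,-1],[0,-1,-1,0,-1],[0,-1,-1,0,-1],[0,-1,-1,0,-1],[0,-1,-1,0,-1],[0,-1,-1,0,-1],[0,-1,-1,0,-1],[0,-1,-1,0,-1],[0,-1,-1,0,-1],[0,-1,-1,0,-1],[0,-1,-1,0,-1]]]'
```

```text
time: 7.85
ee_pos: [0.5313, 0.0196, 0.2028]
eef_rot: [0.734, 0.679, 0.001, -0.0]
ft_force: [-3.9, 5.1, 1.9]
width: 0.0092
grip_force: 20.1
```

```bash
python3 -m crank '[[[0,-4,3,0,-1],[0,-8,8,0,-1],[0,-14,15,0,-1],[0,-21,22,0,-1],[0,-28,30,0,-1],[0,-34,39,0,-1],[0,-39,47,0,-1],[0,-45,56,0,-1],[0,-50,65,0,-1],[0,-54,75,0,-1],[0,-58,84,0,-1],[0,-62,94,0,-1],[0,-65,104,0,-1],[0,-68,114,0,-1],[0,-70,122,0,-1],[0,-72,130,0,-1],[0,-73,136,0,-1],[0,-73,140,0,-1],[0,-73,143,0,-1],[0,-73,144,0,-1]]]'
```

```text
time: 9.85
ee_pos: [0.4578, 0.0244, 0.0586]
eef_rot: [0.735, 0.679, -0.0, -0.001]
ft_force: [-10.3, -1.7, 26.4]
width: 0.0095
grip_force: 20.0
```

The 26 N upward force means the tray is resting on its stops. I'll release and rise.

```bash
python3 -m crank '[[[0,0,-1,0,-0.7],[0,0,-1,0,-0.4],[0,0,-1,0,0.0],[0,0,-1,0,0.05],[0,0,-1,0,0.05],[0,0,-1,0,0.05],[0,0,-6,0,0.05],[0,0,-20,0,0.05],[0,0,-45,0,0.05],[0,0,-75,0,0.05],[0,0,-110,0,0.05],[0,0,-140,0,0.05],[0,0,-155,0,0.05],[0,0,-160,0,0.05],[0,0,-160,0,0.05]]]'
python3 - <<'E'
from bench import r
from h import *
c=r.camera("wrist"); crop(c["image"],0,0,512,384,1,"pics/w2.png")
s=r.read_state(); print(np.round(s["joint_positions"],2),np.round(s["ft_force"],2))
E
```

```text
time: 11.35
ee_pos: [0.4581, 0.0244, 0.2178]
eef_rot: [0.734, 0.679, 0.0, 0.0]
ft_force: [0.0, 0.6, -1.3]
width: 0.0459
grip_force: 0.0
[-0.68 -0.07  0.51  1.91  0.03  1.29 -0.26] [-0.69 -0.68 -0.83]
```

View pics/w2.png

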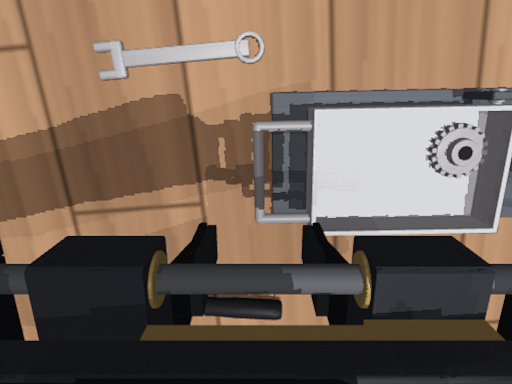

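The wrist view shows the gear at the far end, hub at (463,152), with its edge touching the dark far wall at about column 487. I'll check that numerically and work out the move to the pad.

Run:
```python
from bench import r
from h import *
c=r.camera("wrist"); s=r.read_state(); u=np.array([np.cos(.08),-np.sin(.08)])
g=plane(c,(457,151),.067)[:2]; b=plane(c,(260,172),.075)[:2]
g2=plane(c,(464,152),.071)[:2]
print(b,g,g2,[(x-b)@u for x in (g,g2)],"expect .199")
for row in(130,210): print(plane(c,(261,row),.075))
print(delta(s,[.535,-.273,.200],0.0))
```

```text
[0.45871287 0.02753041] [0.64795758 0.03123842] [0.65227087 0.03064349] [np.float64(0.18834312481086285), np.float64(0.1926901628849277)] expect .199
[0.46273109 0.06683347 0.075     ]
[ 0.45667654 -0.01077412  0.075     ]
(array([-290.3,  100.7,   16.6]), np.float64(-4.5))
```

```bash
python3 -m crank '[[[-8,3,0,0,-0.5],[-25,9,0,-1,-1],[-55,19,2,-1,-1],[-90,31,4,-2,-1],[-125,43,6,-2,-1],[-160,56,8,-3,-1],[-195,68,10,-3,-1],[-230,80,12,-4,-1],[-260,90,14,-4,-1],[-280,97,16,-4.5,-1],[-290,101,17,-4.5,-1],[-290,101,17,-4.5,-1],[-290,101,17,-4.5,-1]]]'
python3 - <<'E'
from bench import r
from h import *
c=r.camera("wrist"); S=r.camera("scene"); D=r.camera("side")
a=cv2.resize(S["image"][172:242,230:310],None,fx=5,fy=5,interpolation=cv2.INTER_CUBIC)
b=cv2.resize(D["image"][155:220,225:310],None,fx=4,fy=4,interpolation=cv2.INTER_CUBIC)
w=c["image"][0:384,150:512]; o=np.zeros((600,800,3),np.uint8)
o[:350,:400]=a;o[:260,430:770]=b;o[270:600,430:741]=cv2.resize(w,(311,330)); cv2.imwrite("pics/m3.png",o[:,:,::-1])
cv2.imwrite("pics/w3.png",c["image"][:,:,::-1])
s=r.read_state(); print(np.round(s["ft_force"],2),s["joint_positions"]); print(proj(c,[.534,-.273,.104]))
E
```

```text
time: 12.75
ee_pos: [0.5357, -0.2719, 0.2001]
eef_rot: [0.707, 0.707, -0.0, -0.0]
ft_force: [0.6, -0.5, -0.3]
width: 0.0001
grip_force: 0.0
[ 0.77 -0.41  0.5 ] [-0.22495958  0.35584495  0.78310122  1.59472432 -0.25902257  1.29831243
  0.59824475]
(np.float64(257.3039581340514), np.float64(190.37084045279045))
```

View pics/m3.png

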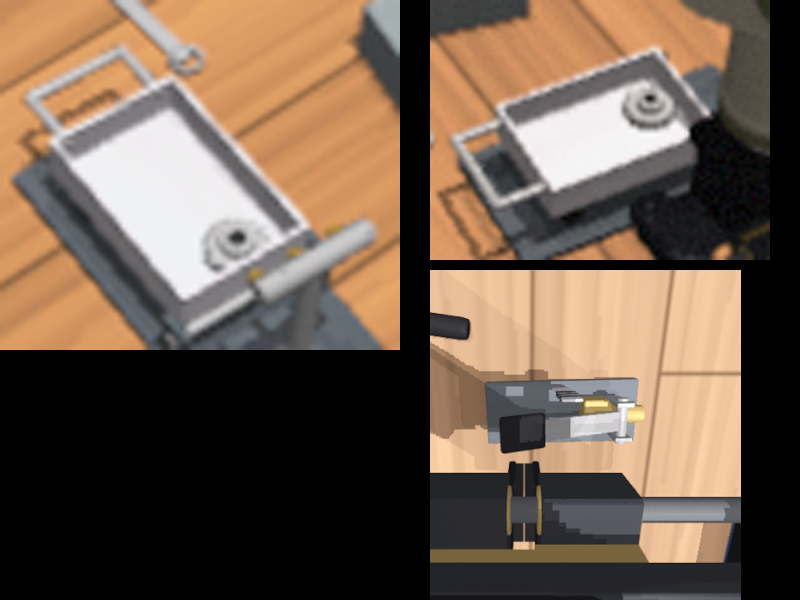

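The gear sits against the far wall in both views. The pad is at wrist pixel (258,190) and I predicted (257,190), so the pad position is confirmed. I'll press slowly.

```bash
python3 - <<'E'
from bench import r
from h import *
S,D=r.camera("scene"),r.camera("side")
p,e=tri(S,(237.5/5-.5+230,238.5/5-.5+172),D,(220.5/4-.5+225,98.5/4-.5+155)); u=np.array([np.cos(.08),-np.sin(.08)])
print(p,e,(p[:2]-[.4585,.026])@u,"expect .199")
E
python3 -m crank '[[[0,0,10,0,-1],[-1,0,35,0,-1],[-1,0,60,0,-1],[-1,0,78,0,-1],[-1,0,86,0,-1],[-1,0,90,0,-1],[-1,0,94,0,-1],[-1,0,98,0,-1],[-1,0,102,0,-1],[-1,0,106,0,-1],[-1,0,110,0,-1],[-1,0,112,0,-1],[-1,0,112,0,-1],[-1,0,112,0,-1]]]'
```

```text
[0.65745992 0.02732925 0.06845526] 0.000892227707736875 0.19821736382705163 expect .199
time: 14.4
ee_pos: [0.5357, -0.2741, 0.089]
eef_rot: [0.707, 0.707, 0.0, 0.0]
ft_force: [-3.6, 0.6, 7.0]
width: 0.0005
grip_force: 3.0
```

The gear is at 0.198 m from the bar, against the 0.199 m expected. At z = 0.089 the force is 7 N, which fits the spring figures, so I'll press 13 mm more.

```bash
python3 -m crank '[[[0,0,3,0,-1],[0,0,6,0,-1],[0,0,9,0,-1],[0,0,12,0,-1],[0,0,13,0,-1],[0,0,13,0,-1],[0,0,13,0,-1],[0,0,13,0,-1],[0,0,13,0,-1],[0,0,13,0,-1],[0,0,13,0,-1],[0,0,13,0,-1],[0,0,13,0,-1],[0,0,13,0,-1],[0,0,13,0,-1],[0,0,13,0,-1],[0,0,13,0,-1],[0,0,13,0,-1],[0,0,13,0,-1],[0,0,13,0,-1]]]'
python3 - <<'E'
from bench import r
from h import *
s=r.read_state(); print(np.round(s["ft_force"],2),np.round(s["joint_vel"],3))
c=r.camera("side"); crop(c["image"],265,200,100,80,6,"pics/p1.png")
E
```

```text
time: 16.4
ee_pos: [0.5352, -0.2742, 0.0761]
eef_rot: [0.708, 0.707, -0.0, -0.0]
ft_force: [-5.0, 0.1, 8.3]
width: 0.0005
grip_force: 4.2
[-5.03  0.11  8.33] [-0.     0.    -0.001  0.002 -0.     0.    -0.   ]
```

View pics/p1.png

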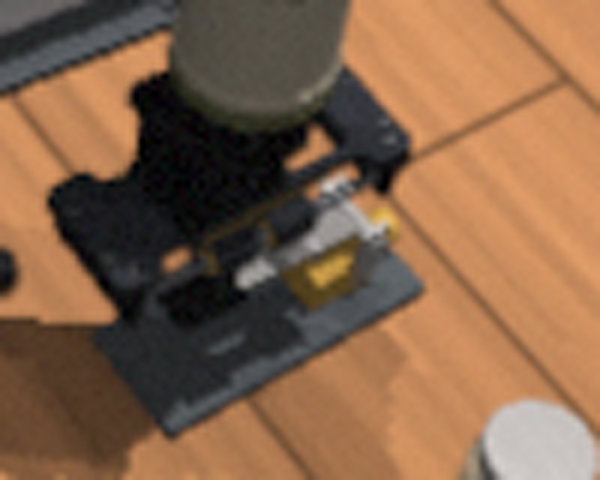

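The lever is held about half-way: the pad is clearly lowered and level, around crop (200,300). TCP height (0.076 m) and force (8–9 N) both match half-way, and the arm is still. I'm handing in.

```bash
python3 -c "
from bench import r
print(r.close_job())"
```

```text
the job is handed in; nothing more can be done
None
```

I handed the job in at about 16 s, still holding the lever at about half-way (TCP at 0.076 m, about 8 N). The tray was tilted to about 40°, held for two seconds and lowered level, and the gear measured against the far wall. The hand-in returned no verdict.

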